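# Wedge the rocking casting stand level and firm

## Task

The aluminium casting stand rocks because the foot at its far left corner is loose: its thread is stripped, so it slips up into its leg. Slide the orange wedge, thin end first and flat on the table, under the loose foot and press on gently by feel until the stand is level and that foot is home against the stop in its leg, stopping as soon as the resistance has clearly firmed up, so that all four feet share the weight; then let go. Do not lift or press on the stand, do not force the wedge so far that the feet next to it lose their load or the stand creeps along the table, nor so hard that the foot's stem bends, and leave the mould on the stand and the bead pots beside it undisturbed.

Things in the scene. Friction and masses are not known exactly. Their poses are not given: they have to be found in the camera images.
- stand: Casting stand: aluminium plate 190 (x) by 250 (y) by 6 mm, top 42 mm up, on four tube legs 23 mm thick ending 15 mm above the table; black domed rubber feet of 11 mm radius at x = +-75, y = +-105 mm. Origin mid-stand at the good feet's undersides; z = plate normal. Not fixed, 1.1 to 1.5 kg. It leans 0.7 to 4 degrees onto its loose foot; the foot diagonally across hangs free.
- short_foot: Loose foot: 11 mm radius dome at stand x = +75, y = +105 mm, on the table at first. Under 1.6 N it slips up its leg, 0.5 to 4.5 mm, to a hidden stop (then 6 to 9 mm short). The lean loads it by about 0.7 N; level and on its stop, the load climbs 0.7 N per mm of wedge travel. Aim for 3 to 4.5 N; 10 N bends its stem. Wedge it from the stand's +y side, towards -y. Origin at the dome's lowest point.
- foot_near_right: The good foot across the diagonal from the loose one, at x = -75, y = -105 mm of the stand; it hangs in the air until the stand is level. Origin at the lowest point of the dome.
- foot_far_right: Good foot at x = +75, y = -105 mm of the stand, 6 to 8 N on it at the start, less as the wedge takes up, about 3 to 5 N when done well; driving the wedge too far leaves it less than 2 N and then the stand creeps. Origin at the lowest point of the dome.
- foot_near_left: Good foot at x = -75, y = +105 mm of the stand, 6 to 8 N on it at the start, less as the wedge takes up, about 3 to 5 N when done well; driving the wedge too far leaves it less than 2 N and then the stand creeps. Origin at the lowest point of the dome.
- wedge: Solid orange plastic wedge, 110 mm long, 32 mm wide, rising evenly from 1 mm thick at the thin end to 18.6 mm at the thick end; 60 g. Lies flat on the table. Origin in the middle of its underside; +x points to the thin end, thick end at x = -55 mm, z up. Friction 0.5 to 0.7 above and below it, so pushing takes 1 to 1.7 times the load on the foot, and it stays where it is left.
- wedge_tip (a point): Middle of the lower edge of the wedge's thin end, 55 mm from the wedge's origin along its +x.
- mould: Pink silicone mould, 80 by 110 by 14 mm, 250 g, with small stones laid in it, resting loose on the stand's plate. Origin in the middle of its underside.
- pot_silver: Clear lidded bead pot with silver beads, 45 mm across, 25 mm tall, 50 g, loose on the table. Origin in the middle of its underside.
- pot_gold: Clear lidded bead pot with gold beads, same size.
- pot_black: Clear lidded bead pot with black beads, same size.

How it is judged:
By the outcome, as a careful person would: the job done as asked, in the order asked, and still so for the second after the job is handed in, with the robot touching nothing.
It also fails if it takes over 72 s, if anything falls off the work surface, if the arm or the gripper's body presses on something with over 40 N, if the wrist force passes 120 N, or if a joint passes its speed limit or range.

## Robot

A 7-joint arm with a two-finger parallel gripper is mounted at the origin on the work surface. World frame = base frame: x ahead of the robot, y to its left, z up, the work surface at z = 0. Lengths are in m, angles in rad, forces in N, time in s.
With the tool pointing down it reaches from about 0.425 to 0.925 m from the base axis. Payload 6.8 kg.
Tool frame: the origin (TCP) lies between the finger pads; the fingertips stand 19 mm ahead of it and the grasp point (between the pads) is the TCP; z points along the fingers, y is the line along which they close (so a half turn about z gives the same grasp; the last joint's range is limited). The gripper opens to 85 mm and grips with 20 to 120 N. Pads are 22 mm wide; open, the fingers measure 114 mm over their backs; the gripper's body (76 mm by 85 mm) begins 54 mm behind the grasp point. The pads swing forward as they close: fully open they stand 13 mm farther back than shut.
Start: joints at [1.052, 0.477, 0.022, 1.555, -0.011, 1.109, -0.083], TCP at [0.27, -0.619, 0.25] pointing down, gripper open.
Joint ranges: [-2.96, 2.96], [-0.34, 2.1], [-1.41, 1.46], [0.24, 2.44], [-1.37, 4.51], [0.17, 1.92], [-2.96, 2.96]. Speed limits (rad/s): [2.39, 2.39, 3.14, 3.14, 3.14, 3.14, 3.14].

## Interface

Orientations are given as [roll, pitch, yaw] about the fixed x, y, z axes, in that order (R = Rz(yaw) Ry(pitch) Rx(roll)).
In Python, from rig import * gives the robot as it stands.
- The arm moves only by the tool apply_moves, never from a script. Its argument "increments" is one flat list of numbers, 6 for each row, row after row: the shift along the tool's x, y, z in units of 50 mm (1.0 is 50 mm), then the turn, a rotation vector about the tool's x, y, z in units of 8 degrees (1.0 is 8 degrees). A call has exactly 5 rows; each row is the pose to reach, as a shift and turn from the pose commanded when the call began, along the tool's axes at that moment; what a row does not reach only later rows make up. A row lasts 1/10 s, in which the tool goes at most 50 mm and 8.59 degrees, less where a joint would pass 70% of its speed; a pose out of reach is approached as far as the arm can. A call with a gripper value outside its range is refused whole. "fingers" is the opening, from -1 (shut) to 1 (fully open), set as the call begins (left out, the last holds). The fingers move at their own pace and stop on an object; "grip_force" is the grip in N (left out, the last holds). Time passes only in rows, so rows that repeat a pose let the fingers close, or fill a call up. It gives the time, the measured TCP pose, the force, the opening and the grip force at its end, in the units of the state.
- sense(): the state, without advancing time (a new reading comes with each control period).
- read_camera(name): name is "scene" or "top"; returns the picture (384x512x3 uint8, red, green, blue); there is no depth.
- camera_params(name): a dict with "fx", "fy", "cx", "cy" (pixels), "position" and "rotation" of the camera in the world. Camera axes: x right, y up, looking along -z (the intrinsics and any distortion apply to the point x, -y, -z); pixel columns grow to the right and rows downward; lengths in m; the calibration is good to about 2 mm. A picture is of the moment at which its call begins. camera_params takes no time and is no camera call.
- finish_job(): hands the job in; it is judged then, once.
The state is a dict: "time": time; "joint_positions": joint angles; "joint_velocities": joint speeds; "joint_efforts": joint torques, N m; "position": TCP position; "tcp_rot": TCP orientation; "contact_force": force on the tool from outside, world axes, zero at the start; "wrist_torque": the same for the moment, N m; "opening": finger opening in m; "grasp_force": force on a finger pad.
Only numpy, scipy, OpenCV 4.12 (cv2) and the standard library are available. Lean on these libraries where they do the work, as an engineer would, in place of code of your own. Each camera call takes 0.05 s, during which the arm holds its last target. There are 200 camera calls.

## Working session

There is one attempt and no reset: what is moved stays moved. The work goes in short steps, Python scripts to look and compute and a tool call to move; the robot and the scene stay as the last step left them, time stands still between calls to the robot, and variables do not carry over. Pictures are saved under pics/ and viewed, at most 10 in all, crops included, and the job is handed in when it is done.

Besides the shell and the picture viewer there is one more tool, called in YAML: its name, and indented under it one key for each argument. apply_moves: Moves the arm, as the interface text tells. Its arguments: {"type":"object","properties":{"increments":{"type":"array"},"fingers":{"type":"number"},"grip_force":{"type":"number"}},"required":["increments"]}

```bash
mkdir -p pics; ls
python3 - <<'E'
from rig import *
import cv2
s=sense();print({k:s[k] for k in("time","position","tcp_rot","contact_force","opening")})
for n in("scene","top"):
    im=read_camera(n);cv2.imwrite(f"pics/{n}0.png",im[:,:,::-1]);print(n,camera_params(n))
E
```

```text
pics
{'time': 0.0, 'position': array([ 0.26934825, -0.61830333,  0.24930529]), 'tcp_rot': array([-3.13972815e+00,  9.72644153e-05,  4.10855467e-01]), 'contact_force': array([-0.61412819, -0.37230567,  0.67374793]), 'opening': 0.08537740971359067}
scene {'fx': 482.6108654009453, 'fy': 482.6108654009453, 'cx': 261.831465974161, 'cy': 188.84466290775313, 'position': array([ 1.2349952 , -0.30334376,  0.90541423]), 'rotation': array([0.70308168, 0.00342103, 1.20280427])}
top {'fx': 420.91505586742375, 'fy': 420.91505586742375, 'cx': 257.2888206100816, 'cy': 188.3783623468186, 'position': array([ 0.51531716, -0.0496522 ,  1.09082604]), 'rotation': array([ 0.06318603, -0.00361379, -1.56157491])}
```

View pics/scene0.png

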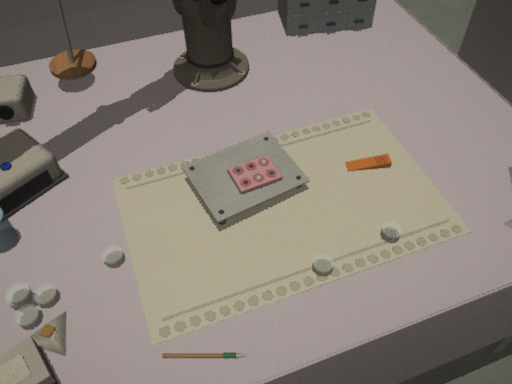

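View pics/top0.png

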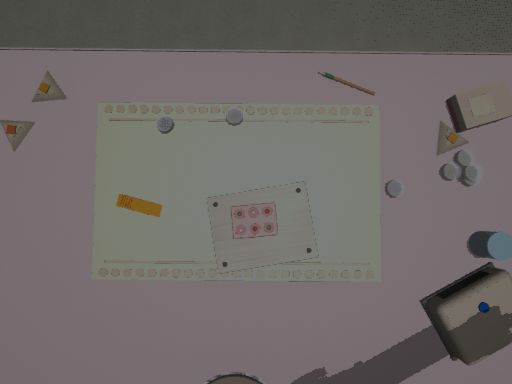

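The scene view shows the stand around (245,178) with the wedge at (369,163). In the top view the screw heads over the legs are at (215,204), (298,190), (309,250) and (225,264). The wedge is at (139,206), and the pots at (165,124), (234,117) and (394,188) are well clear. Next I'll measure the stand and the wedge.

```bash
cat > h.py <<'E'
from rig import *
import numpy as np, cv2
from scipy.spatial.transform import Rotation as R
def ray(n,u,v):
    c=camera_params(n);d=np.array([(u-c["cx"])/c["fx"],-(v-c["cy"])/c["fy"],-1])
    return np.array(c["position"]),R.from_euler("xyz",c["rotation"]).apply(d)
def onz(n,uv,z):
    p,d=ray(n,*uv);return (p+d*(z-p[2])/d[2])
def proj(n,P):
    c=camera_params(n);q=R.from_euler("xyz",c["rotation"]).inv().apply(np.array(P)-c["position"])
    return c["cx"]-c["fx"]*q[0]/q[2],c["cy"]+c["fy"]*q[1]/q[2]
def wedge(n,im):
    h=cv2.cvtColor(im,cv2.COLOR_RGB2HSV);m=cv2.inRange(h,(4,150,90),(22,255,255))
    cs=cv2.findContours(m,cv2.RETR_EXTERNAL,cv2.CHAIN_APPROX_NONE)[0]
    return max(cs,key=cv2.contourArea)
E
python3 - <<'E'
from h import *
ims={n:cv2.imread(f"pics/{n}0.png")[:,:,::-1].copy() for n in("scene","top")}
# screws, refine by dark centroid
for n,pts in(("top",[(215,204),(298,190),(309,250),(225,264)]),("scene",[(222,212),(298,178),(266,139),(192,168)])):
    g=cv2.cvtColor(ims[n],cv2.COLOR_RGB2GRAY).astype(float);P=[]
    for u,v in pts:
        w=g[v-5:v+6,u-5:u+6];k=np.clip(np.median(w)-25-w,0,None);yy,xx=np.mgrid[-5:6,-5:6]
        uv=(u+(k*xx).sum()/k.sum(),v+(k*yy).sum()/k.sum());P.append(onz(n,uv,.041));print(n,np.round(uv,1),P[-1].round(4))
    P=np.array(P);print("sides",[np.linalg.norm(P[i]-P[(i+1)%4]).round(4) for i in range(4)])
for n in ims:
    c=wedge(n,ims[n]);b=cv2.boxPoints(cv2.minAreaRect(c));print(n,cv2.contourArea(c),b.round(1).tolist())
    Q=np.array([onz(n,p,.0) for p in b]);print(Q.round(4).tolist(),[np.linalg.norm(Q[i]-Q[(i+1)%4]).round(4) for i in range(4)])
a=cv2.resize(ims["top"][180:230,105:175],None,fx=8,fy=8,interpolation=cv2.INTER_CUBIC)[:300]
a=cv2.resize(ims["top"][185:225,105:175],None,fx=8,fy=8,interpolation=cv2.INTER_CUBIC)
b=cv2.resize(ims["scene"][145:180,335:405],None,fx=8,fy=8,interpolation=cv2.INTER_CUBIC)
cv2.imwrite("pics/w.png",np.vstack([a,b])[:,:,::-1])
E
```

```text
top [214.9 204. ] [0.5417 0.0524 0.041 ]
top [297.8 189.9] [ 0.579  -0.1541  0.041 ]
top [308.4 249.9] [ 0.4303 -0.1809  0.041 ]
top [224.4 263.8] [0.3942 0.0268 0.041 ]
sides [np.float64(0.2098), np.float64(0.1511), np.float64(0.2107), np.float64(0.1497)]
scene [221.  211.5] [ 0.5795 -0.1527  0.041 ]
scene [298.1 177.4] [0.5482 0.0514 0.041 ]
scene [265.6 138.3] [0.3945 0.028  0.041 ]
scene [191.6 168. ] [ 0.4259 -0.1783  0.041 ]
sides [np.float64(0.2065), np.float64(0.1555), np.float64(0.2086), np.float64(0.1558)]
scene 416.0 [[345.3999938964844, 159.10000610351562], [389.20001220703125, 153.60000610351562], [390.70001220703125, 165.8000030517578], [346.8999938964844, 171.3000030517578]]
[[0.502, 0.2081, -0.0], [0.5259, 0.3242, -0.0], [0.5652, 0.3052, 0.0], [0.5415, 0.1919, 0.0]] [np.float64(0.1185), np.float64(0.0437), np.float64(0.1157), np.float64(0.0427)]
top 475.0 [[115.69999694824219, 205.10000610351562], [118.80000305175781, 193.39999389648438], [161.1999969482422, 204.60000610351562], [158.0, 216.3000030517578]]
[[0.5377, 0.3129, 0.0], [0.568, 0.3057, 0.0], [0.5398, 0.1954, 0.0], [0.5095, 0.2028, 0.0]] [np.float64(0.0312), np.float64(0.1138), np.float64(0.0312), np.float64(0.1136)]
```

View pics/w.png

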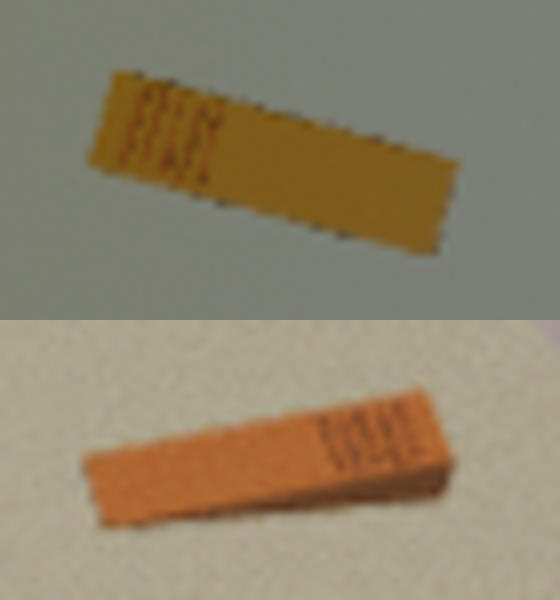

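The top crop shows the thick, marked end at the left (+y). The scene crop agrees, with the thin end facing the stand. Next I'll triangulate the foot's position and work out the tool moves.

```bash
cat >> h.py <<'E'
def tri(a,b):
    p,d=ray("top",*a);q,e=ray("scene",*b);d/=np.linalg.norm(d);e/=np.linalg.norm(e)
    s=np.linalg.lstsq(np.stack([d,-e],1),q-p,rcond=None)[0];A=p+s[0]*d;B=q+s[1]*e
    return (A+B)/2,np.linalg.norm(A-B)
def togo(P,yaw):
    "increment row (50mm, 8deg units) from the present pose to P, pointing down at yaw"
    s=sense();T=R.from_euler("xyz",s["tcp_rot"]);G=R.from_euler("xyz",[np.pi,0,yaw])
    return np.r_[T.inv().apply(np.array(P)-s["position"])/.05,(T.inv()*G).as_rotvec()/np.radians(8)].round(3)
E
python3 - <<'E'
from h import *
S=[((214.9,204),(298.1,177.4)),((297.8,189.9),(221,211.5)),((308.4,249.9),(191.6,168)),((224.4,263.8),(265.6,138.3))]
P=[]
for a,b in S: t=tri(a,b);P.append(t[0]);print(t[0].round(4),round(t[1],4))
P=np.array(P);n=np.cross(P[0]-P[2],P[3]-P[1]);n/=np.linalg.norm(n);n*=np.sign(n[2]);print("normal",n.round(4),np.degrees(np.arccos(n[2])))
foot=P[0]-n*.041;print("foot",foot.round(4))
w=np.array([.5387,.251,0]);u=np.array([np.cos(1.32),np.sin(1.32),0])
g=w+.04*u;print("grasp",g.round(4)); print(togo(g+[0,0,.12],1.32))
yw=np.radians(100);v=np.array([np.cos(yw),np.sin(yw),0])
print("wedge centre w/ tip 20mm before foot",(foot+v*.075).round(4))
E
```

```text
[0.5422 0.0538 0.0335] 0.0013
[ 0.5792 -0.1534  0.041 ] 0.0016
[ 0.4309 -0.1796  0.0465] 0.0013
[0.3945 0.0273 0.0412] 0.0012
normal [0.0377 0.0373 0.9986] 3.037168838460929
foot [ 0.5406  0.0523 -0.0074]
grasp [0.5486 0.2897 0.    ]
[ 1.2375e+01 -1.4417e+01  2.6110e+00 -1.2000e-02 -4.0000e-03 -6.5120e+00]
wedge centre w/ tip 20mm before foot [ 0.5276  0.1261 -0.0074]
```

apply_moves:
  increments: [0.9,-0.3,0,0,0,0,1.8,-0.6,0,0,0,0,2.7,-0.9,0,0,0,0,3.6,-1.2,0,0,0,0,4.5,-1.5,0,0,0,0]
  fingers: 0.3
  grip_force: 20

```text
time: 0.6
position: [0.4469, -0.4586, 0.2499]
tcp_rot: [-3.141, 0.0, 0.411]
contact_force: [0.4, -0.4, 0.3]
opening: 0.0554
grasp_force: 0.0
```

```bash
python3 -c "
from h import *
s=sense();print(s['position'],s['opening']);print(togo([.5486,.2897,.13],1.32))"
```

```text
[ 0.44688567 -0.45863999  0.24994595] 0.05538057044099378
[ 7.8400e+00 -1.2909e+01  2.4050e+00 -5.0000e-03 -0.0000e+00 -6.5130e+00]
```

apply_moves:
  increments: [0.5,-0.8,0,0,0,0,1.0,-1.6,0,0,0,0,1.5,-2.5,0,0,0,0,2.0,-3.3,0,0,0,0,2.5,-4.1,0,0,0,0]

```text
time: 1.1
position: [0.4783, -0.2202, 0.2501]
tcp_rot: [-3.141, 0.0, 0.411]
contact_force: [0.7, -0.4, -0.5]
opening: 0.0554
grasp_force: 0.0
```

apply_moves:
  increments: [0.5,-0.8,0,0,0,0,1.0,-1.6,0,0,0,0,1.5,-2.5,0,0,0,0,2.0,-3.3,0,0,0,0,2.5,-4.1,0,0,0,0]

```text
time: 1.6
position: [0.511, 0.0175, 0.2502]
tcp_rot: [3.142, 0.0, 0.411]
contact_force: [0.3, -0.8, -0.0]
opening: 0.0554
grasp_force: 0.0
```

apply_moves:
  increments: [0.5,-0.8,0.2,0,0,-1,1.0,-1.6,0.4,0,0,-2,1.5,-2.4,0.6,0,0,-3,2.0,-3.2,0.8,0,0,-4,2.5,-4.0,1.0,0,0,-5]

```text
time: 2.1
position: [0.546, 0.2504, 0.1996]
tcp_rot: [-3.142, 0.0, 1.114]
contact_force: [0.1, -0.5, -0.3]
opening: 0.0553
grasp_force: 0.0
```

```bash
python3 -c "
from h import *
s=sense();print(s['position'],s['opening'],s['joint_positions']);print(togo([.5486,.2897,.06],1.32))"
```

```text
[0.54604929 0.25036986 0.19964149] 0.05527974682951597 [-0.16377519  0.45225676 -0.48591481  1.76280519  0.24714026  0.98764967
 -1.20190424]
[ 7.300e-01 -3.010e-01  2.793e+00 -1.000e-03  3.000e-03 -1.473e+00]
```

apply_moves:
  increments: [0.2,-0.1,0.6,0,0,-0.5,0.4,-0.2,1.2,0,0,-1.0,0.73,-0.3,1.8,0,0,-1.47,0.73,-0.3,2.4,0,0,-1.47,0.73,-0.3,2.8,0,0,-1.47]

```text
time: 2.6
position: [0.5476, 0.288, 0.0575]
tcp_rot: [-3.139, 0.002, 1.315]
contact_force: [-0.2, 0.7, -0.4]
opening: 0.0553
grasp_force: 0.0
```

Run:
```python
from h import *
s=sense();print(s['position'],s['tcp_rot']);print(togo([.5486,.2897,.023],1.32))
a=read_camera("top")[165:240,90:190];b=read_camera("scene")[120:195,320:420]
cv2.imwrite("pics/g.png",np.hstack([cv2.resize(x,None,fx=4,fy=4) for x in(a,b)])[:,:,::-1])
```

```text
[0.54762698 0.28801495 0.05754892] [-3.13902466e+00  1.93794563e-03  1.31526818e+00]
[ 0.039  0.012  0.691 -0.018  0.014 -0.034]
```

View pics/g.png

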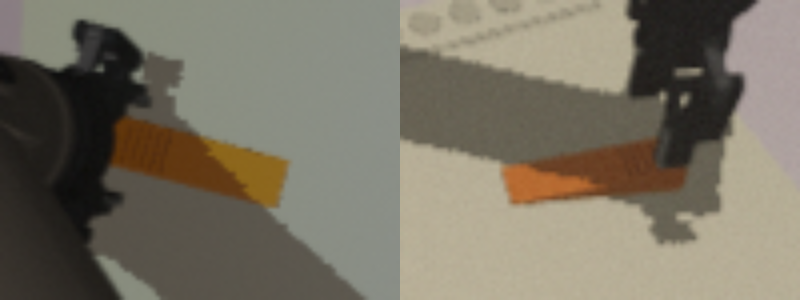

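The fingers straddle the marked thick end, with the wedge centred between them. I'll lower and grip.

apply_moves:
  increments: [0,0,0.3,0,0,0,0,0,0.6,0,0,0,0,0,0.68,0,0,0,0,0,0.68,0,0,0,0,0,0.68,0,0,0]

```text
time: 3.2
position: [0.5492, 0.2883, 0.0267]
tcp_rot: [3.141, -0.001, 1.314]
contact_force: [-0.1, 0.8, 0.6]
opening: 0.0553
grasp_force: 0.0
```

apply_moves:
  increments: [0,0,0,0,0,0,0,0,0,0,0,0,0,0,0,0,0,0,0,0,0,0,0,0,0,0,0,0,0,0]
  fingers: -0.6
  grip_force: 20

```text
time: 3.7
position: [0.5494, 0.2884, 0.027]
tcp_rot: [3.141, -0.001, 1.314]
contact_force: [-1.3, -0.7, 6.1]
opening: 0.0312
grasp_force: 20.5
```

Run:
```python
from h import *
s=sense();print(s['position'],s['tcp_rot'],s['opening'],s['grasp_force'])
yw=np.radians(100);v=np.array([np.cos(yw),np.sin(yw)])
p=np.array([.5410,.0525])+v*(.030+.055+.040)   # tip 30 mm short of the foot
print(p,togo([*p,s['position'][2]],yw))
```

```text
[0.54943402 0.28841001 0.02704992] [ 3.14064289e+00 -7.48849691e-04  1.31409042e+00] 0.031221394448433516 20.47770917415619
[0.51929398 0.17560097] [-2.335e+00 -1.000e-02 -2.000e-03  8.000e-03 -4.000e-03 -3.089e+00]
```

apply_moves:
  increments: [0,0,-0.1,0,0,0,-0.5,0,-0.1,0,0,-0.8,-1.1,0,-0.1,0,0,-1.6,-1.7,0,-0.1,0,0,-2.4,-2.3,0,-0.1,0,0,-3.1]

```text
time: 4.2
position: [0.5192, 0.1757, 0.0313]
tcp_rot: [-3.141, 0.0, 1.752]
contact_force: [1.0, 0.5, 0.0]
opening: 0.0313
grasp_force: 20.0
```

apply_moves:
  increments: [0,0,0,0,0,0,0,0,0,0,0,0,0,0,0,0,0,0,0,0,0,0,0,0,0,0,0,0,0,0]

```text
time: 4.7
position: [0.5198, 0.1781, 0.0314]
tcp_rot: [3.141, -0.001, 1.748]
contact_force: [0.2, -0.4, -0.8]
opening: 0.0306
grasp_force: 20.0
```

Run:
```python
from h import *
s=sense();print(s['position'],s['tcp_rot'],s['opening'],s['grasp_force'],s['contact_force'])
a=read_camera("top");b=read_camera("scene")
cv2.imwrite("pics/t1.png",a[:,:,::-1]);cv2.imwrite("pics/s1.png",b[:,:,::-1])
cv2.imwrite("pics/m.png",np.hstack([cv2.resize(x,None,fx=4,fy=4) for x in(a[165:240,150:250],b[130:205,270:370])])[:,:,::-1])
```

```text
[0.51981519 0.17807732 0.03141125] [ 3.14119068e+00 -5.19441026e-04  1.74819490e+00] 0.030639148322336385 19.969166815280914 [ 0.24777681 -0.4325266  -0.78323427]
```

View pics/m.png

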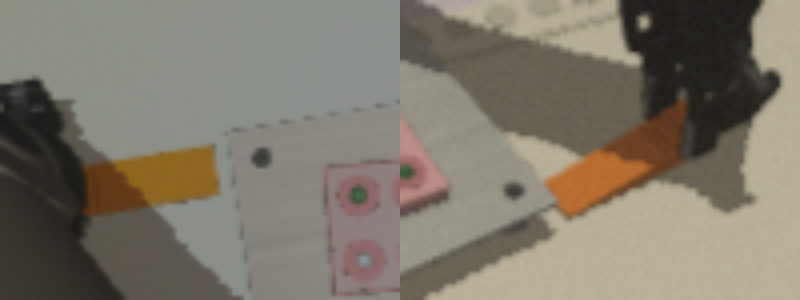

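The wedge is held in front of the loose corner. Its tip is at about (204,207) in the top view and the screw is at (215,204). I'll check the lateral offset numerically.

Run:
```python
from h import *
im=cv2.imread("pics/t1.png")[:,:,::-1].copy()
h=cv2.cvtColor(im,cv2.COLOR_RGB2HSV);m=cv2.inRange(h,(4,130,70),(25,255,255));m[:,:165]=0;m[:,215:]=0;m[:180]=0;m[230:]=0
print("cols",[(c,np.flatnonzero(m[:,c])[[0,-1]].tolist()) for c in range(172,206,3) if m[:,c].any()])
yw=np.radians(100);v=np.array([np.cos(yw),np.sin(yw)]);n=np.array([v[1],-v[0]])  # n ~ stand +x
f=np.array([.5410,.0525])
for c in range(174,204,3):
    r=np.flatnonzero(m[:,c]);mid=(r[0]+r[-1])/2
    P=onz("top",(c,mid),.004)[:2]
    for _ in range(3):
        t=(P-f)@v-.030; z=.005+.001+.16*max(t,0);P=onz("top",(c,mid),z)[:2]
    print(c,"along %.1f lateral %.1f mm"%((P-f)@v*1e3,(P-f)@n*1e3))
r=[onz("top",(c,207.5),.006)[:2] for c in(204,205)];print([((p-f)@v).round(4) for p in r])
s=sense();q=s['position'][:2]-f;print("tcp",q@v,q@n)
```

```text
cols [(172, [206, 218]), (175, [206, 218]), (178, [206, 217]), (181, [205, 217]), (184, [205, 216]), (187, [204, 215]), (190, [203, 215]), (193, [203, 214]), (196, [203, 214]), (199, [202, 213]), (202, [202, 213])]
174 along 107.6 lateral -1.3 mm
177 along 100.1 lateral -1.2 mm
180 along 92.6 lateral -1.2 mm
183 along 85.1 lateral -1.2 mm
186 along 77.5 lateral -1.1 mm
189 along 70.0 lateral -1.1 mm
192 along 62.2 lateral 0.3 mm
195 along 54.8 lateral -1.0 mm
198 along 47.0 lateral 0.4 mm
201 along 39.5 lateral -0.9 mm
[np.float64(0.0321), np.float64(0.0296)]
tcp 0.12693116284953276 0.0008368268821757423
```

apply_moves:
  increments: [0,0,0.04,0,0,0,0,0,0.09,0,0,0,0,0,0.09,0,0,0,0,0,0.09,0,0,0,0,0,0.09,0,0,0]

```text
time: 5.3
position: [0.5199, 0.1771, 0.0269]
tcp_rot: [3.141, -0.0, 1.747]
contact_force: [-0.6, 1.0, 3.2]
opening: 0.0308
grasp_force: 20.5
```

apply_moves:
  increments: [0,0,0,0,0,0,0,0,0,0,0,0,0,0,0,0,0,0,0,0,0,0,0,0,0,0,0,0,0,0]
  fingers: 0.2

```text
time: 5.8
position: [0.5198, 0.1769, 0.0268]
tcp_rot: [-3.142, -0.0, 1.747]
contact_force: [-0.1, 0.3, -0.7]
opening: 0.0514
grasp_force: 0.0
```

apply_moves:
  increments: [0,0,-0.2,0,0,0,0,0,-0.5,0,0,0,0.2,0,-0.8,0,0,0,0.5,0,-0.8,0,0,0,0.7,0,-0.8,0,0,0]

```text
time: 6.3
position: [0.5136, 0.2139, 0.068]
tcp_rot: [3.139, -0.001, 1.748]
contact_force: [0.2, 0.2, 0.2]
opening: 0.0513
grasp_force: 0.0
```

apply_moves:
  increments: [0,0,0,0,0,0,0,0,0,0,0,0,0,0,0.3,0,0,0,0,0,0.6,0,0,0,0,0,0.86,0,0,0]
  fingers: -0.76

```text
time: 6.8
position: [0.5129, 0.2103, 0.0216]
tcp_rot: [-3.14, 0.001, 1.746]
contact_force: [0.1, 0.0, -0.5]
opening: 0.0103
grasp_force: 0.0
```

Run:
```python
from h import *
s=sense();f=np.array([.5410,.0525]);yw=np.radians(100);v=np.array([np.cos(yw),np.sin(yw)]);n=np.array([v[1],-v[0]])
q=s['position'][:2]-f;print("tcp",q@v,q@n,s['position'][2],s['tcp_rot'],s['opening'])
print(togo([*(f+v*(q@v)),.0235],yw))
im=read_camera("top")
h=cv2.cvtColor(im,cv2.COLOR_RGB2HSV);m=cv2.inRange(h,(4,130,70),(25,255,255));m[:,:155]=0;m[:,215:]=0;m[:180]=0;m[230:]=0
for c in range(168,204,5):
    r=np.flatnonzero(m[:,c])
    if len(r)<5: continue
    mid=(r[0]+r[-1])/2;P=onz("top",(c,mid),.004)[:2]
    for _ in range(3):
        t=(P-f)@v-.030; P=onz("top",(c,mid),.001+.16*max(t,0))[:2]
    print(c,"along %.1f lateral %.1f mm"%((P-f)@v*1e3,(P-f)@n*1e3))
b=read_camera("scene")
cv2.imwrite("pics/n.png",np.hstack([cv2.resize(x,None,fx=4,fy=4) for x in(im[165:240,140:240],b[130:205,290:390])])[:,:,::-1])
```

```text
tcp 0.16027197884152036 -0.00024071413061907266 0.021567502168485925 [-3.13950803e+00  8.42197018e-04  1.74631374e+00] 0.010347694158804996
[-0.     0.005 -0.039 -0.015  0.006  0.007]
168 along 123.5 lateral -1.2 mm
173 along 111.0 lateral -0.7 mm
178 along 98.6 lateral -1.5 mm
183 along 85.9 lateral -1.0 mm
188 along 73.2 lateral -0.5 mm
193 along 60.4 lateral 0.0 mm
198 along 47.8 lateral -0.7 mm
203 along 35.3 lateral -2.8 mm
```

View pics/n.png

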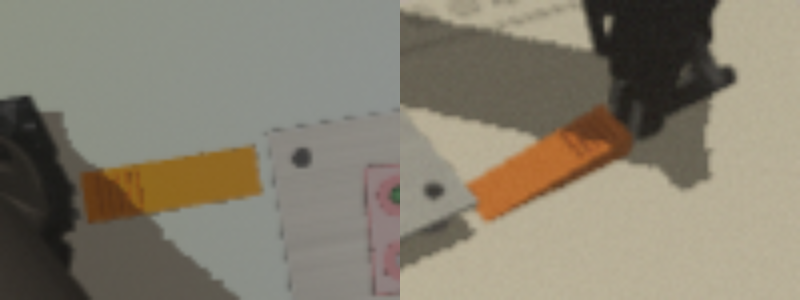

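apply_moves:
  increments: [0,0,-0.03,0,0,0,-0.1,0,-0.03,0,0,0,-0.2,0,-0.03,0,0,0,-0.3,0,-0.03,0,0,0,-0.4,0,-0.03,0,0,0]

```text
time: 7.4
position: [0.5175, 0.1911, 0.0257]
tcp_rot: [3.141, 0.0, 1.747]
contact_force: [-1.1, 0.6, 0.3]
opening: 0.0105
grasp_force: 0.3
```

```bash
cat > f.py <<'E'
from h import *
import sys
f=np.array([.5410,.0525]);yw=np.radians(100);v=np.array([np.cos(yw),np.sin(yw)]);n=np.array([v[1],-v[0]])
F=[]
for _ in range(int(sys.argv[1])):
    read_camera("top");s=sense();F.append(s["contact_force"])
F=np.array(F);q=s["position"][:2]-f
print("t %.2f along %.2f lat %.2f z %.2f mm | Fv %.2f Fn %.2f Fz %.2f sd %.2f yaw %.3f"%(s["time"],q@v*1e3,q@n*1e3,s["position"][2]*1e3,(F[:,:2]@v).mean(),(F[:,:2]@n).mean(),F[:,2].mean(),(F[:,:2]@v).std(),s["tcp_rot"][2]))
E
python3 f.py 5
```

```text
t 7.65 along 141.12 lat 0.66 z 25.34 mm | Fv 0.15 Fn 0.32 Fz -0.26 sd 0.60 yaw 1.747
```

apply_moves:
  increments: [-0.02,0,0,0,0,0,-0.04,0,0,0,0,0,-0.06,0,0,0,0,0,-0.08,0,0,0,0,0,-0.1,0,0,0,0,0]

```text
time: 8.15
position: [0.518, 0.1867, 0.0253]
tcp_rot: [-3.142, -0.0, 1.747]
contact_force: [0.4, 0.3, -0.6]
opening: 0.0099
grasp_force: 0.1
```

```bash
python3 f.py 5
```

```text
t 8.40 along 136.08 lat 0.69 z 25.30 mm | Fv 0.18 Fn -0.25 Fz -0.00 sd 0.63 yaw 1.747
```

apply_moves:
  increments: [-0.04,0,0,0,0,0,-0.08,0,0,0,0,0,-0.12,0,0,0,0,0,-0.16,0,0,0,0,0,-0.2,0,0,0,0,0]

```text
time: 8.9
position: [0.5199, 0.1767, 0.0253]
tcp_rot: [3.141, -0.0, 1.747]
contact_force: [-0.3, 0.3, 0.7]
opening: 0.0102
grasp_force: 0.3
```

```bash
python3 f.py 5
```

```text
t 9.15 along 126.05 lat 0.63 z 25.26 mm | Fv 0.39 Fn -0.40 Fz 0.08 sd 0.71 yaw 1.747
```

apply_moves:
  increments: [-0.02,0,0,0,0,0,-0.04,0,0,0,0,0,-0.06,0,0,0,0,0,-0.08,0,0,0,0,0,-0.1,0,0,0,0,0]

```text
time: 9.65
position: [0.5207, 0.172, 0.0253]
tcp_rot: [3.142, -0.0, 1.747]
contact_force: [0.0, 1.7, -1.1]
opening: 0.0102
grasp_force: 0.7
```

```bash
python3 f.py 5
```

```text
t 9.90 along 120.90 lat 0.70 z 25.28 mm | Fv 0.98 Fn 0.36 Fz -0.43 sd 0.42 yaw 1.747
```

apply_moves:
  increments: [-0.02,0,0,0,0,0,-0.04,0,0,0,0,0,-0.06,0,0,0,0,0,-0.08,0,0,0,0,0,-0.1,0,0,0,0,0]

```text
time: 10.4
position: [0.5215, 0.1669, 0.0253]
tcp_rot: [-3.142, 0.0, 1.747]
contact_force: [-0.7, 1.2, -1.2]
opening: 0.0103
grasp_force: 0.7
```

```bash
python3 f.py 6
python3 - <<'E'
from h import *
a=read_camera("top");b=read_camera("scene")
cv2.imwrite("pics/p.png",np.hstack([cv2.resize(x,None,fx=4,fy=4) for x in(a[165:240,150:250],b[130:205,270:370])])[:,:,::-1])
E
```

```text
t 10.70 along 115.86 lat 0.71 z 25.28 mm | Fv 0.62 Fn 0.02 Fz -0.03 sd 0.50 yaw 1.747
```

View pics/p.png

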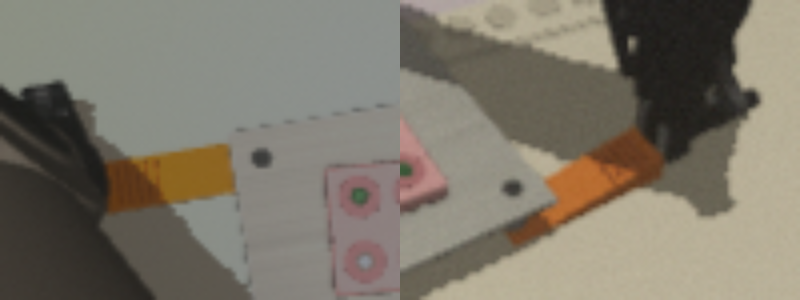

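The wedge is straight and has just gone under the plate's edge. Its tip shows under the plate at (512,238) in the right-hand crop. I'll keep pushing, feeling for resistance.

apply_moves:
  increments: [-0.03,0,0,0,0,0,-0.06,0,0,0,0,0,-0.1,0,0,0,0,0,-0.13,0,0,0,0,0,-0.16,0,0,0,0,0]

```text
time: 11.3
position: [0.5229, 0.159, 0.0253]
tcp_rot: [3.142, -0.0, 1.747]
contact_force: [0.5, 1.1, 0.2]
opening: 0.0102
grasp_force: 0.6
```

```bash
python3 f.py 5
```

```text
t 11.55 along 107.81 lat 0.72 z 25.29 mm | Fv -0.16 Fn 0.14 Fz -0.14 sd 0.60 yaw 1.747
```

apply_moves:
  increments: [-0.02,0,0,0,0,0,-0.04,0,0,0,0,0,-0.06,0,0,0,0,0,-0.08,0,0,0,0,0,-0.1,0,0,0,0,0]

```text
time: 12.05
position: [0.5238, 0.1542, 0.0253]
tcp_rot: [3.142, -0.0, 1.747]
contact_force: [0.5, 0.5, -0.5]
opening: 0.0102
grasp_force: 0.6
```

```bash
python3 f.py 6
```

```text
t 12.35 along 102.91 lat 0.75 z 25.30 mm | Fv 0.42 Fn 0.02 Fz -0.06 sd 0.63 yaw 1.747
```

apply_moves:
  increments: [-0.02,0,0,0,0,0,-0.04,0,0,0,0,0,-0.06,0,0,0,0,0,-0.08,0,0,0,0,0,-0.1,0,0,0,0,0]

```text
time: 12.85
position: [0.5247, 0.1493, 0.0253]
tcp_rot: [3.142, -0.0, 1.747]
contact_force: [-0.2, 1.1, -0.1]
opening: 0.01
grasp_force: 0.6
```

```bash
python3 f.py 6
```

```text
t 13.15 along 97.88 lat 0.73 z 25.30 mm | Fv 0.33 Fn 0.16 Fz 0.54 sd 0.36 yaw 1.747
```

apply_moves:
  increments: [-0.01,0,0,0,0,0,-0.02,0,0,0,0,0,-0.03,0,0,0,0,0,-0.05,0,0,0,0,0,-0.06,0,0,0,0,0]

```text
time: 13.65
position: [0.5252, 0.1463, 0.0253]
tcp_rot: [-3.142, 0.0, 1.747]
contact_force: [-0.3, 1.4, -0.4]
opening: 0.0099
grasp_force: 0.6
```

```bash
sed -i 's/^q=/q=/;$a print((F[:,:2]@v).round(1).tolist(), round(s["grasp_force"],2), s["joint_efforts"].round(2).tolist())' f.py; python3 f.py 6
```

```text
t 13.95 along 95.05 lat 0.75 z 25.30 mm | Fv 0.73 Fn 0.08 Fz -0.33 sd 0.40 yaw 1.747
[1.2, 1.2, 0.6, 0.8, 0.4, 0.1] 0.24 [0.27, -54.6, -7.23, -16.27, 0.07, 0.12, -0.0]
```

apply_moves:
  increments: [-0.01,0,0,0,0,0,-0.02,0,0,0,0,0,-0.03,0,0,0,0,0,-0.05,0,0,0,0,0,-0.06,0,0,0,0,0]

```text
time: 14.45
position: [0.5258, 0.1433, 0.0253]
tcp_rot: [3.142, -0.0, 1.747]
contact_force: [-0.1, 0.8, -0.2]
opening: 0.0105
grasp_force: 0.6
```

```bash
python3 f.py 6
```

```text
t 14.75 along 91.98 lat 0.76 z 25.30 mm | Fv 0.62 Fn -0.19 Fz 0.21 sd 0.37 yaw 1.747
[1.3, 0.1, 0.4, 0.7, 0.8, 0.5] 0.19 [0.21, -54.55, -7.29, -16.26, 0.06, 0.09, -0.0]
```

apply_moves:
  increments: [-0.01,0,0,0,0,0,-0.02,0,0,0,0,0,-0.03,0,0,0,0,0,-0.05,0,0,0,0,0,-0.06,0,0,0,0,0]

```text
time: 15.25
position: [0.5263, 0.1403, 0.0253]
tcp_rot: [3.142, 0.0, 1.747]
contact_force: [0.1, 1.0, -0.8]
opening: 0.0101
grasp_force: 0.6
```

```bash
python3 f.py 6
```

```text
t 15.55 along 89.00 lat 0.77 z 25.29 mm | Fv 0.55 Fn 0.15 Fz -0.17 sd 0.19 yaw 1.747
[0.7, 0.5, 0.3, 0.3, 0.7, 0.8] 0.21 [0.24, -54.54, -7.26, -16.26, 0.06, 0.1, -0.0]
```

apply_moves:
  increments: [-0.01,0,0,0,0,0,-0.02,0,0,0,0,0,-0.03,0,0,0,0,0,-0.04,0,0,0,0,0,-0.05,0,0,0,0,0]

```text
time: 16.05
position: [0.5266, 0.1383, 0.0253]
tcp_rot: [3.142, -0.0, 1.747]
contact_force: [-0.4, 1.7, -0.3]
opening: 0.0102
grasp_force: 1.2
```

apply_moves:
  increments: [-0.01,0,0,0,0,0,-0.02,0,0,0,0,0,-0.03,0,0,0,0,0,-0.04,0,0,0,0,0,-0.05,0,0,0,0,0]

```text
time: 16.55
position: [0.5272, 0.1355, 0.0253]
tcp_rot: [3.142, 0.0, 1.747]
contact_force: [-1.1, 2.6, 0.1]
opening: 0.0103
grasp_force: 1.2
```

```bash
python3 f.py 4
```

```text
t 16.75 along 84.02 lat 0.78 z 25.31 mm | Fv 2.58 Fn 0.24 Fz -0.28 sd 0.25 yaw 1.747
[2.8, 2.4, 2.9, 2.3] 0.97 [1.06, -54.79, -6.38, -16.23, 0.3, 0.4, -0.0]
```

Resistance has levelled off at a pad force of 1.2 N (push about 2.5 N), so the foot is slipping in its leg. I'll continue in 2 mm steps.

apply_moves:
  increments: [-0.01,0,0,0,0,0,-0.02,0,0,0,0,0,-0.03,0,0,0,0,0,-0.03,0,0,0,0,0,-0.04,0,0,0,0,0]

```text
time: 17.25
position: [0.5275, 0.1336, 0.0253]
tcp_rot: [3.142, -0.0, 1.747]
contact_force: [0.4, 2.0, -0.4]
opening: 0.0104
grasp_force: 1.2
```

apply_moves:
  increments: [-0.01,0,0,0,0,0,-0.02,0,0,0,0,0,-0.03,0,0,0,0,0,-0.03,0,0,0,0,0,-0.04,0,0,0,0,0]

```text
time: 17.75
position: [0.5278, 0.1317, 0.0253]
tcp_rot: [3.142, -0.0, 1.747]
contact_force: [-0.6, 2.7, -0.8]
opening: 0.0103
grasp_force: 1.5
```

apply_moves:
  increments: [-0.005,0,0,0,0,0,-0.01,0,0,0,0,0,-0.015,0,0,0,0,0,-0.02,0,0,0,0,0,-0.025,0,0,0,0,0]

```text
time: 18.25
position: [0.528, 0.1306, 0.0253]
tcp_rot: [3.142, -0.0, 1.747]
contact_force: [0.1, 2.8, -0.8]
opening: 0.0102
grasp_force: 1.9
```

```bash
python3 f.py 4
```

```text
t 18.45 along 79.11 lat 0.78 z 25.32 mm | Fv 4.29 Fn -0.68 Fz -0.84 sd 0.09 yaw 1.747
[4.2, 4.3, 4.4, 4.2] 2.02 [2.2, -55.12, -5.17, -16.25, 0.64, 0.78, 0.0]
```

apply_moves:
  increments: [-0.005,0,0,0,0,0,-0.01,0,0,0,0,0,-0.015,0,0,0,0,0,-0.02,0,0,0,0,0,-0.022,0,0,0,0,0]

```text
time: 18.95
position: [0.5282, 0.1295, 0.0253]
tcp_rot: [3.141, -0.0, 1.747]
contact_force: [-1.3, 5.5, -0.9]
opening: 0.0103
grasp_force: 2.6
```

```bash
python3 f.py 4
```

```text
t 19.15 along 78.04 lat 0.79 z 25.33 mm | Fv 5.20 Fn -0.17 Fz -1.45 sd 0.64 yaw 1.747
[4.9, 6.2, 5.2, 4.5] 2.52 [2.74, -55.29, -4.59, -16.23, 0.79, 0.98, 0.0]
```

The pad force is 2.6 N (push 5.2 N), about 2.2 times the plateau, which puts the foot load near 3.7 N. I'll stop here and back away.

apply_moves:
  increments: [0.05,0,0,0,0,0,0.2,0,0,0,0,0,0.5,0,0,0,0,0,0.9,0,0,0,0,0,1.3,0,0,0,0,0]

```text
time: 19.65
position: [0.5166, 0.1946, 0.0254]
tcp_rot: [3.141, 0.0, 1.747]
contact_force: [1.0, -0.4, 0.2]
opening: 0.0103
grasp_force: 0.0
```

apply_moves:
  increments: [0.2,0,-0.6,0,0,0,0.5,0,-1.2,0,0,0,0.8,0,-1.8,0,0,0,1.0,0,-2.4,0,0,0,1.0,0,-3.0,0,0,0]

```text
time: 20.15
position: [0.5068, 0.2454, 0.1769]
tcp_rot: [3.141, -0.001, 1.751]
contact_force: [1.0, -0.6, 0.2]
opening: 0.0102
grasp_force: 0.0
```

apply_moves:
  increments: [0,0,0,0,0,0,0,0,0,0,0,0,0,0,0,0,0,0,0,0,0,0,0,0,0,0,0,0,0,0]

```text
time: 20.65
position: [0.5076, 0.2422, 0.1743]
tcp_rot: [-3.14, 0.0, 1.747]
contact_force: [-0.8, 0.7, 0.3]
opening: 0.0101
grasp_force: 0.0
```

Run:
```python
from h import *
a=read_camera("top");b=read_camera("scene")
def cen(im,u,v):
    g=cv2.cvtColor(im,cv2.COLOR_RGB2GRAY).astype(float);w=g[v-5:v+6,u-5:u+6];k=np.clip(np.median(w)-25-w,0,None);yy,xx=np.mgrid[-5:6,-5:6]
    return (u+(k*xx).sum()/k.sum(),v+(k*yy).sum()/k.sum())
for p,q in(((215,204),(298,177)),((298,190),(221,211)),((308,250),(192,168)),((224,264),(266,138))):
    A,B=cen(a,*p),cen(b,*q);t=tri(A,B);print(np.round([*A,*B],1),t[0].round(4),t[1].round(4))
cv2.imwrite("pics/e.png",np.hstack([cv2.resize(x,None,fx=3,fy=3) for x in(a[165:285,150:280],b[120:240,220:350])])[:,:,::-1])
```

```text
[215.5 204.4 298.2 176.5] [0.5415 0.053  0.0361] 0.0035
[298.5 190.6 219.8 211.1] [ 0.5773 -0.1553  0.041 ] 0.0011
[308.8 250.  191.  169.3] [ 0.4301 -0.1812  0.0418] 0.001
[224.9 264.6 265.3 137.1] [0.3931 0.0264 0.0446] 0.0025
```

View pics/e.png

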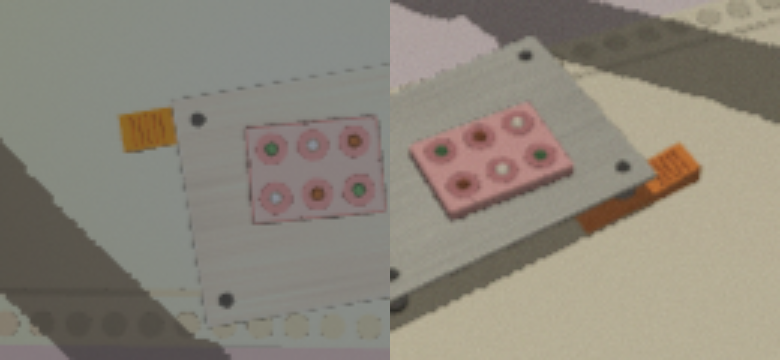

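The picture shows the wedge straight under the loose corner, with its marked end clear of the plate at (148,130), and the mould in place. The diagonal screw dropped from 46.5 to 41.8 mm, so the stand is level to within measuring error.

```bash
python3 -c "
from rig import *
print(finish_job())"
```

```text
the job is handed in; nothing more can be done
None
```

The job is handed in: the wedge is under the loose foot, pressed just past the point where resistance firmed up (about 3.7 N on the foot, estimated from the push force), the stand measures level within camera error, and the arm is clear.

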